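# Let two cans out of the gravity rack into the order tray

### The arm

A 7-joint arm with a two-finger parallel gripper is mounted at the origin on a cart in front of the work surface, level with it; the furniture and walls round the work are solid. World frame = base frame: x ahead of the robot, y to its left, z up, the work surface at z = 0. Lengths are in m, angles in rad, forces in N, time in s.
With the tool pointing down it reaches from about 0.425 to 1.025 m from the base axis. Payload 9.4 kg.
Tool frame: the origin (TCP) lies at the very end of the fingers, on their centre line; the grasp point (between the pads) lies 19 mm behind it; x points along the fingers, y is the direction in which the jaws open and shut, and the axes are right-handed (so a half turn about x gives the same grasp; the last joint's range is limited). The gripper opens to 93 mm and grips with 3 to 60 N. Pads are 15 mm wide; open, the fingers measure 128 mm over their backs; the gripper's body (75 mm by 188 mm) begins 65 mm behind the grasp point.
Start: joints at [-1.317, 0.599, -0.003, 1.599, 0.002, 0.943, -0.08], TCP at [0.235, 0.686, 0.219] pointing down, gripper open.
Joint ranges: [-2.57, 2.57], [-0.35, 1.97], [-1.29, 1.29], [0.11, 2.56], [-1.05, 4.19], [0.11, 1.86], [-2.63, 2.63]. Speed limits (rad/s): [2.22, 2.22, 3.01, 3.01, 3.14, 3.14, 3.14].

### API

Orientations are given as a unit quaternion [w, x, y, z].
In Python, from bench import * gives the robot as it stands. Calls block until the motion is done:
- movep(position, orientation): joint-space move of the TCP to a pose.
- move_straight(position, frame=None, rate=0.15, f_stop=None): straight line of the TCP; frame=None keeps the orientation; rate is the mean speed in m/s. With f_stop (N) it stops when the force on the tool has changed by that much, and returns True; else False.
- set_joints(angles): joint-space move.
- command_gripper(opening, grasp_force=None): finger opening in m; grasp_force is the grip in N (None keeps the last); returns when the fingers have stopped.
- hold(seconds).
- inverse_kinematics(position, orientation): joint angles nearest the present ones, or None.
- capture(name): name is "side" or "top"; returns the picture (420x560x3 uint8, red, green, blue); there is no depth.
- camera_params(name): a dict with "fx", "fy", "cx", "cy" (pixels), "k1" (the pictures are not rectified: a ray, as slopes to the right and down, at radius r is drawn at 1 + k1 r^2 times it, then the intrinsics apply), "rvec" (rotation vector, rad) and "tvec" (3), from world to camera coordinates, as OpenCV has them. Camera axes: x right, y down, z forward; pixel columns grow to the right and rows downward; lengths in m; the calibration is good to about 2 mm. A picture is of the moment at which its call begins. camera_params takes no time and is no camera call.
A pose or a line that the arm cannot do raises PlanningError and nothing moves.
- close_job(): hands the job in, once; it reports no verdict.
Readings, each from a call of its own:
- get_time(): time.
- get_q(): joint angles.
- get_qvel(): joint speeds.
- get_joint_torque(): joint torques, N m.
- get_eef_pos(): TCP position.
- get_tool_rot(): TCP orientation.
- get_contact_force(): force on the tool from outside, world axes, zero at the start.
- get_wrist_torque(): the same for the moment, N m.
- get_gripper_width(): finger opening in m.
Only numpy, scipy, OpenCV 4.12 (cv2) and the standard library are available. Lean on these libraries where they do the work, as an engineer would, in place of code of your own. Each camera call takes 0.05 s, during which the arm holds its last target.

### The job

Get the two drinks for this order out of the can rack without picking anything up: push the grey order tray along the counter until it sits squarely and centred, fully home against the stop under the rack's mouth. Then press the black paddle of the seesaw lever right down so that the gate at its other end lifts and one can rolls into the tray, let the paddle come all the way up so that the next can rolls down to the gate, and press and let go once more for the second can. Finish with two cans lying still in the tray and the other two behind the shut gate; do not touch the cans or the gate, do not lift the tray, and leave everything else where it is.

Things in the scene. Friction and masses are not known exactly. Their poses are not given: they have to be found in the camera images.
- can_rack: Fixed sheet-and-wire gravity rack, 152 mm wide (its x), 228 mm long (its y), 190 mm high at the raised paddle. Four cans lie across it in single file and roll towards its -y. Origin on the counter, mid-width, at the outer face of the stop flange under its mouth; +y to its back, z up. Two upright plates at x = +-75 mm, y = 8 mm carry the lever's pin, 120 mm up, and reach 137 mm.
- rack_mouth (a point): Mid-width point of the mouth, on the outer face of the stop flange (146 mm wide, upper edge 30 mm above the counter) against which the tray's low wall comes to rest. The two wire rails end 14 mm beyond it (rack's -y), 38 mm (underside) to 44 mm (top) above the counter, over the tray's low wall.
- rocker (a joint): Sprung seesaw lever: 0 rad = paddle up, gate shut; 0.67 = paddle fully down (stop), gate lifted. While it sinks a tab drops before the second can, then (at about 0.57) the gate frees the first: one press lets out one can. 5 to 12 N at the paddle; springs back when let go. The next can rolls to the gate (about 1 s) only once the paddle is fully up.
- paddle_top (a point): Centre of the upper face of the black ribbed paddle (56 mm across the rack, 62 mm along it, tilted 22 degrees up to the back), the raised end of the seesaw, above the second can: when up, 54 mm from the origin along the rack's y and 178 mm above the counter. From up to fully down it sinks 40 mm and moves 25 mm along the rack's +y (73 mm arc about the pin). It moves with the lever.
- gate_edge (a point): Middle of the lower edge of the gate, a steel plate 78 mm wide and 4 mm thick at the other end of the seesaw, which hangs in front of the first can and lifts when the paddle is pressed. Moves with the lever.
- order_tray: Loose grey plastic order tray, about 0.4 kg, 188 mm (its x) by 150 mm (its y), walls 4 mm thick: side and far walls 46 mm high, the wall at its +y, which faces the rack, only 28 mm. Origin at the centre of its underside. It starts 55 to 110 mm short of the rack's mouth, a little askew and off centre. It slides on the counter with a push of 2 to 4 N.
- tray_dock (a point): Middle of the outer face of the tray's low wall (75 mm from its centre along its +y), 14 mm above its underside; it meets the rack's mouth when the tray is home.
- tray_push (a point): Middle of the outer face of the opposite, 46 mm high wall (75 mm from its centre along its -y), 23 mm above the counter: where a push towards the rack acts.
- can1_center (a point): Centre of a slim drink can lying on its side (white sleeve, bare metal ends, 53 mm diameter, 134 mm long, about 0.27 kg): the first, waiting at the gate at the start.
- can2_center (a point): Centre of a slim drink can lying on its side (white sleeve, bare metal ends, 53 mm diameter, 134 mm long, about 0.27 kg): the second at the start.
- can3_center (a point): Centre of a slim drink can lying on its side (white sleeve, bare metal ends, 53 mm diameter, 134 mm long, about 0.27 kg): the third at the start.
- can4_center (a point): Centre of a slim drink can lying on its side (white sleeve, bare metal ends, 53 mm diameter, 134 mm long, about 0.27 kg): the last, at the back at the start.
- sauce_bottle: Bystander: yellow squeeze bottle, 62 mm round, 206 mm tall. Origin at the centre of its underside.
- tape_roll: Bystander: brown roll of packing tape, 92 mm round, 48 mm tall. Origin at the centre of its underside.
- order_pad: Bystander: purple spiral notebook, 140x99x14 mm. Origin at the centre of its underside.
- marker: Bystander: marker pen, 135 mm long. Origin at the centre of its underside.
- calculator: Bystander: desk calculator, 125x78x16 mm. Origin at the centre of its underside.
- stapler: Bystander: black desk stapler, 133x34x50 mm. Origin at the centre of its underside.
Things that resemble listed ones, but are neither listed nor needed, are in the scene too. What is shaped like the part that bears can4_center but blue is not meant.

How it is judged:
By the outcome, as a careful person would: the job done as asked, in the order asked, and still so for the second after the job is handed in, with the robot touching nothing.
It also fails if it takes over 72 s, if anything falls off the work surface, if the arm or the gripper's body presses on something with over 40 N, if the wrist force passes 120 N, or if a joint passes its speed limit or range.

## Working session

There is one attempt and no reset: what is moved stays moved. The work goes in short steps, each a Python script; the robot and the scene stay as the last script left them, time stands still between calls to the robot, and variables do not carry over. Pictures are saved under pics/ and viewed, and the job is handed in when it is done.

```bash
mkdir -p pics; ls; python3 - <<'E'
from bench import *
import cv2
for n in("side","top"):
    im=capture(n); cv2.imwrite(f"pics/{n}0.png",im[:,:,::-1]); print(n,camera_params(n))
print(get_time(),get_eef_pos(),get_tool_rot())
E
```

```text
pics
side {'fx': 489.25290184270546, 'fy': 489.25290184270546, 'cx': 280.36001776912207, 'cy': 205.6937618763549, 'k1': -0.012274987518099398, 'rvec': array([-2.19859889e-03,  2.76275489e+00, -1.49278180e+00]), 'tvec': array([0.55593516, 0.07289421, 1.80846311])}
top {'fx': 518.2284024975813, 'fy': 518.2284024975813, 'cx': 279.88432417678166, 'cy': 209.87028226321198, 'k1': 0.04771452274823758, 'rvec': array([ 2.09085246, -1.85172359,  0.3885608 ]), 'tvec': array([-0.01513838,  0.57965401,  1.76195126])}
0.1 [0.23535708 0.6852938  0.2178671 ] [ 0.69743199  0.11592248  0.69749052 -0.11686559]
```

View pics/side0.png

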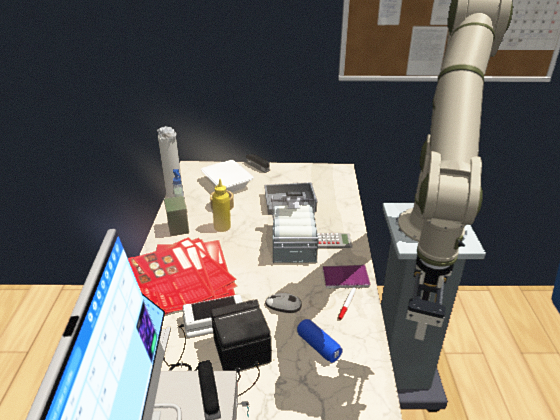

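View pics/top0.png

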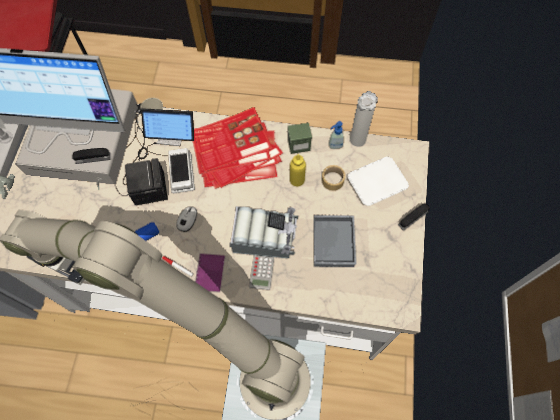

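The side view shows the rack near (295,235) with the tray behind it near (291,198). The top view shows the rack at (263,230), its mouth and paddle at the right end, and the tray at (334,240). The blue can lying at (320,340) in the side view is the lookalike. Next I'll enlarge both views.

```bash
cat > h.py <<'E'
import numpy as np, cv2
from bench import *
def P(n):
    c=camera_params(n); R=cv2.Rodrigues(c["rvec"])[0]; return c,R,c["tvec"]
def proj(n,X):
    c,R,t=P(n); X=np.atleast_2d(X); p=X@R.T+t; s=p[:,:2]/p[:,2:]; r2=(s**2).sum(1,keepdims=True)
    s=s*(1+c["k1"]*r2); return s*[c["fx"],c["fy"]]+[c["cx"],c["cy"]]
def unproj(n,uv,z):
    c,R,t=P(n); uv=np.atleast_2d(uv).astype(float)
    d=(uv-[c["cx"],c["cy"]])/[c["fx"],c["fy"]]; s=d.copy()
    for _ in range(20): s=d/(1+c["k1"]*(s**2).sum(1,keepdims=True))
    D=np.c_[s,np.ones(len(s))]@R; o=-R.T@t; z=np.broadcast_to(z,len(s))
    return o+D*((z-o[2])/D[:,2])[:,None]
def crop(im,x0,y0,x1,y1,f,name):
    o=cv2.resize(im[y0:y1,x0:x1],None,fx=f,fy=f,interpolation=cv2.INTER_CUBIC); cv2.imwrite(name,o[:,:,::-1])
E
python3 - <<'E'
from h import *
t=cv2.imread("pics/top0.png")[:,:,::-1]; s=cv2.imread("pics/side0.png")[:,:,::-1]
crop(t,220,190,370,300,5,"pics/t1.png"); crop(s,240,160,360,270,5,"pics/s1.png")
E
```

```text
(no output)
```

View pics/t1.png

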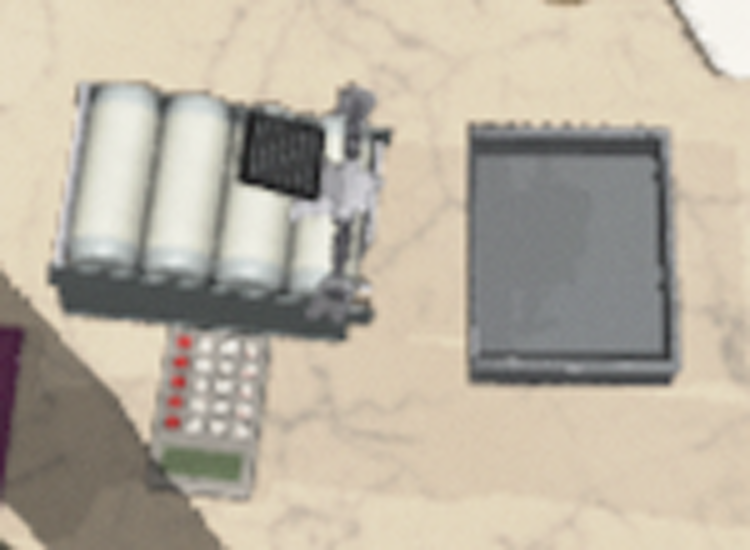

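View pics/s1.png

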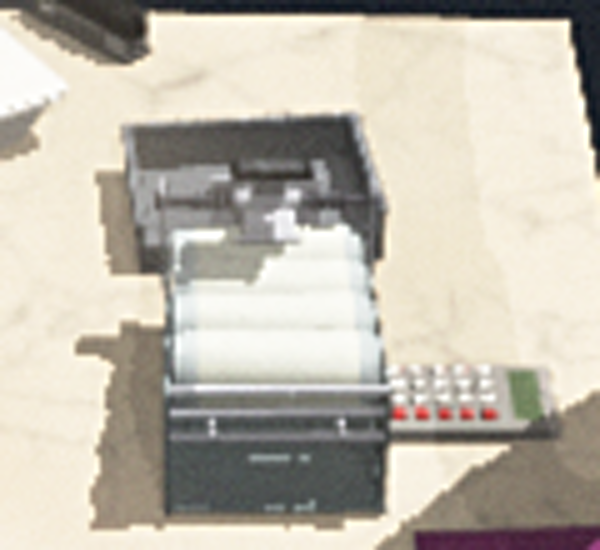

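```bash
cat > fit.py <<'E'
from h import *
from scipy.optimize import least_squares
def T(p,X):
    c,s=np.cos(p[2]),np.sin(p[2]); X=np.atleast_2d(X); return np.c_[p[0]+c*X[:,0]-s*X[:,1],p[1]+s*X[:,0]+c*X[:,1],X[:,2]]
c22,s22=np.cos(np.radians(22)),np.sin(np.radians(22))
pad=np.array([[a*.028,.054+b*.031*c22,.178+b*.031*s22] for a,b in((1,1),(1,-1),(-1,-1),(-1,1))])
def fit(obs,x0,yb=False):
    def f(p):
        r=[]
        for n,X,uv in obs: r.append((proj(n,T(p,X))-uv).ravel()/1.)
        return np.concatenate(r)
    s=least_squares(f,x0,loss="soft_l1"); return s.x,f(s.x).reshape(-1,2)
E
python3 - <<'E'
from fit import *
t=lambda L:np.array(L)/5+[220,190]; s=lambda L:np.array(L)/5+[240,160]
print(unproj("top",t([[248,113]]),.19),unproj("top",t([[470,375],[675,375]]),0))
obs=[("top",pad,t([[248,113],[325,118],[320,198],[240,180]])),
 ("top",np.array([[.075,.008,.137],[-.075,.008,.137]]),t([[355,95],[330,302]]))]
p,r=fit(obs,[.5,-.05,0]); print("rack",p,np.degrees(p[2])); print(r.round(1))
# back bottom corners in side
B=unproj("side",s([[165,512],[385,512]]),0); print("back",B)
d=B[1]-B[0]; print(np.linalg.norm(d)); 
for q in B: 
    c,ss=np.cos(p[2]),np.sin(p[2]); v=q[:2]-p[:2]; print("in rack",c*v[0]+ss*v[1],-ss*v[0]+c*v[1])
ht=[("top",np.array([[.094,.075,.028],[.094,-.075,.046],[-.094,-.075,.046],[-.094,.075,.028]]),t([[470,127],[668,127],[677,370],[470,375]])),
 ("side",np.array([[.094,-.075,.046],[-.094,-.075,.046]]),s([[125,125],[357,115]])),("side",np.array([[.094,-.075,.046]]),s([[125,125]]))]
q,r=fit(ht,[.5,-.25,0]); print("tray",q,np.degrees(q[2]));print(r.round(1))
im=cv2.imread("pics/top0.png")[:,:,::-1]; ims=cv2.imread("pics/side0.png")[:,:,::-1]
def draw(n,im,x0,y0,x1,y1,f,name):
    o=cv2.resize(im[y0:y1,x0:x1],None,fx=f,fy=f,interpolation=cv2.INTER_CUBIC).copy()
    def pl(X,col):
        uv=((proj(n,X)+.5-[x0,y0])*f).astype(np.int32); cv2.polylines(o,[uv.reshape(-1,1,2)],True,col,1)
    pl(T(p,pad),(255,0,0)); pl(T(p,[[-.076,0,0],[.076,0,0],[.076,.214,0],[-.076,.214,0]]),(0,255,0)); pl(T(p,[[-.073,0,.03],[.073,0,.03],[.073,0,0],[-.073,0,0]]),(255,0,255))
    pl(T(p,[[-.075,.008,.137],[.075,.008,.137]]),(0,255,255))
    w=[(.094,.075),(.094,-.075),(-.094,-.075),(-.094,.075)]
    pl(T(q,[(a,b,0) for a,b in w]),(0,255,0)); pl(T(q,[(a,b,.046 if b<0 else .028) for a,b in w]),(255,0,0))
    cv2.imwrite(name,o[:,:,::-1])
draw("top",im,220,190,370,300,5,"pics/t2.png"); draw("side",ims,240,160,360,270,5,"pics/s2.png")
E
```

```text
[[0.53335592 0.08524771 0.19      ]] [[ 0.42460697 -0.09065483  0.        ]
 [ 0.44301505 -0.24166621  0.        ]]
rack [ 0.50826798  0.00462498 -0.0013934 ] -0.07983587321419702
[[-0.5 -0.8]
 [ 0.4  2.7]
 [-0.5  1.3]
 [-1.   0.5]
 [ 0.7 -0.8]
 [ 0.8 -3.4]]
back [[0.58032555 0.21363604 0.        ]
 [0.43371932 0.21324455 0.        ]]
0.14660674809341556
in rack 0.0717662659329439 0.20911126576524797
in rack -0.07483927163163238 0.20851549573594105
tray [ 0.51819164 -0.15381444  0.09639974] 5.523298371324163
[[-0.5  1.9]
 [-0.1  0.9]
 [-0.2 -0.2]
 [-0.5 -0.6]
 [-0.3 -0.9]
 [-0.4 -1.1]
 [-0.3 -0.9]]
```

View pics/t2.png

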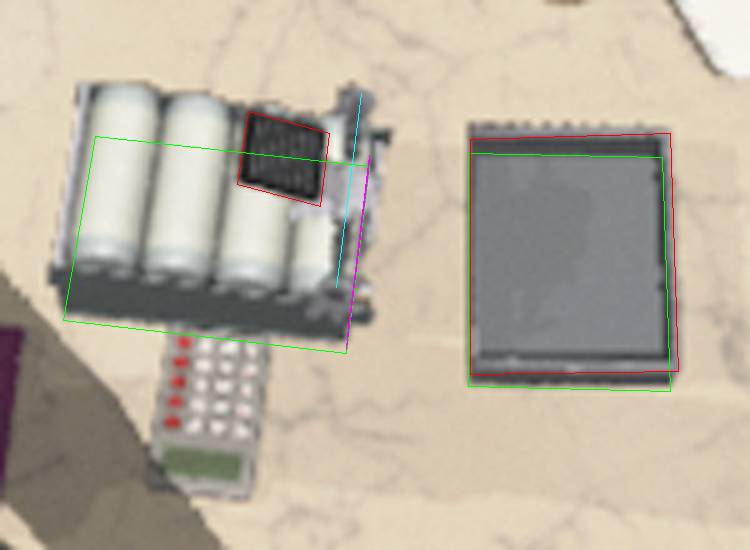

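View pics/s2.png

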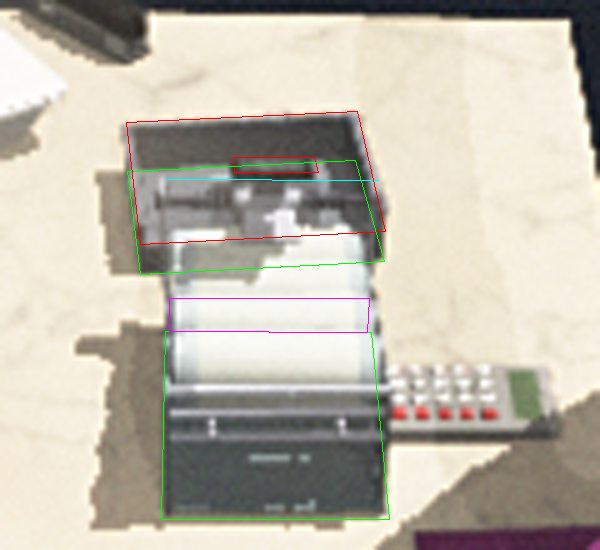

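```bash
python3 - <<'E'
from h import *
# average several frames for less noise
a=np.mean([capture("top").astype(float) for _ in range(4)],0).astype(np.uint8)
b=np.mean([capture("side").astype(float) for _ in range(4)],0).astype(np.uint8)
cv2.imwrite("pics/topA.png",a[:,:,::-1]);cv2.imwrite("pics/sideA.png",b[:,:,::-1])
crop(a,228,198,303,264,9,"pics/t3.png"); crop(b,258,175,328,268,6,"pics/s3.png"); print(get_time())
E
```

```text
0.5
```

View pics/t3.png

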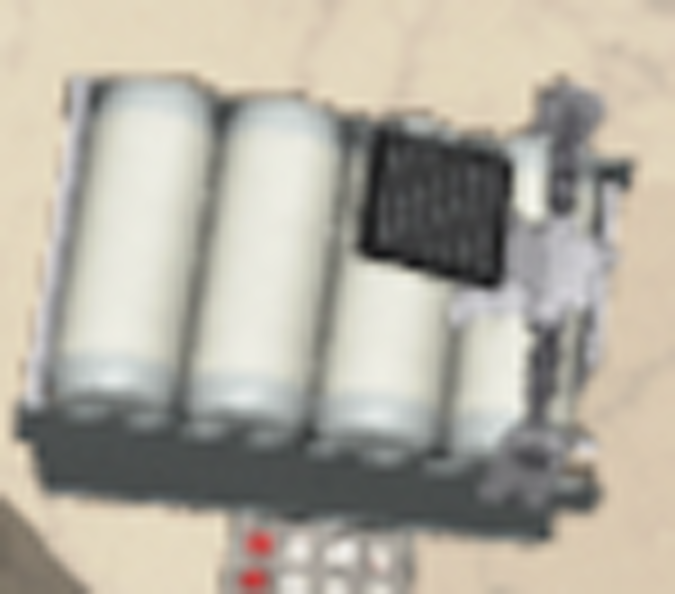

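View pics/s3.png

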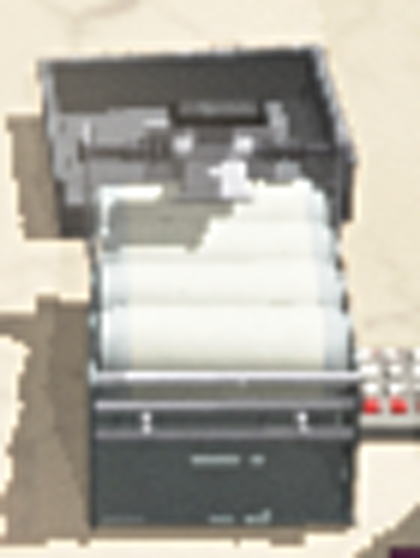

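```bash
cat > fit2.py <<'E'
from fit import *
t=lambda L:(np.array(L)+.5)/9-.5+[228,198]; s=lambda L:(np.array(L)+.5)/6-.5+[258,175]
obs=[("top",pad,t([[380,128],[512,150],[500,290],[365,248]])),
 ("top",np.array([[.075,.008,.137],[-.075,.008,.137]]),t([[570,88],[535,435]]))]
E
python3 - <<'E'
from fit2 import *
p,r=fit(obs,[.5,-.05,0]); print("top only",p,np.degrees(p[2])); print(r.round(1))
E_=unproj("top",t([[45,492],[548,535]]),0); print("edge",E_)
B=unproj("side",s([[93,525],[355,525]]),0); print("back",B)
for q in list(E_)+list(B): 
    c,ss=np.cos(p[2]),np.sin(p[2]); v=q[:2]-p[:2]; print("in rack",c*v[0]+ss*v[1],-ss*v[0]+c*v[1])
obs2=obs+[("side",pad[[0,3]],s([[178,100],[265,100]]))]
p2,r=fit(obs2,p); print(p2,r.round(1))
a=cv2.imread("pics/topA.png"); b=cv2.imread("pics/sideA.png")
def draw(n,im,x0,y0,x1,y1,f,name):
    o=cv2.resize(im[y0:y1,x0:x1],None,fx=f,fy=f,interpolation=cv2.INTER_CUBIC).copy()
    def pl(X,col):
        uv=((proj(n,X)+.5-[x0,y0])*f).astype(np.int32); cv2.polylines(o,[uv.reshape(-1,1,2)],True,col,1)
    pl(T(p,pad),(0,0,255)); pl(T(p,[[-.076,0,0],[.076,0,0],[.076,.214,0],[-.076,.214,0]]),(0,255,0)); pl(T(p,[[-.073,0,.03],[.073,0,.03],[.073,0,0],[-.073,0,0]]),(255,0,255))
    pl(T(p,[[-.075,.008,.137],[.075,.008,.137]]),(255,255,0))
    cv2.imwrite(name,o)
draw("top",a,228,198,303,264,9,"pics/t4.png"); draw("side",b,258,175,328,268,6,"pics/s4.png")
E
```

```text
top only [0.51312708 0.00551899 0.02031624] 1.1640345664641203
[[-1.  -0.8]
 [ 0.7  0.9]
 [ 0.5 -0. ]
 [-1.1  0.6]
 [ 0.3 -0.4]
 [ 0.2 -0.2]]
edge [[0.43799585 0.21847313 0.        ]
 [0.44431036 0.00734296 0.        ]]
back [[0.58006927 0.211998   0.        ]
 [0.43445189 0.21160854 0.        ]]
in rack -0.07078959531698528 0.21443647456969994
in rack -0.06876546623910833 0.0032215935259505054
in rack 0.07112296558853476 0.2050764796981746
in rack -0.074472275540208 0.2076452865424109
[0.51295002 0.00447628 0.02511656] [[-0.7 -0.6]
 [ 1.   1. ]
 [ 0.8  0.1]
 [-0.8  0.8]
 [ 0.5 -0.3]
 [ 0.6 -0.1]
 [-1.7  2.9]
 [ 0.6  2.7]]
```

View pics/t4.png

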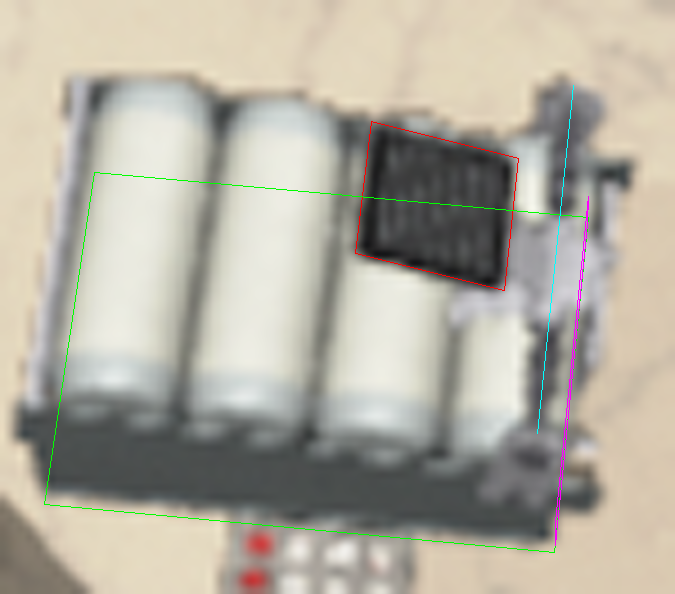

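View pics/s4.png

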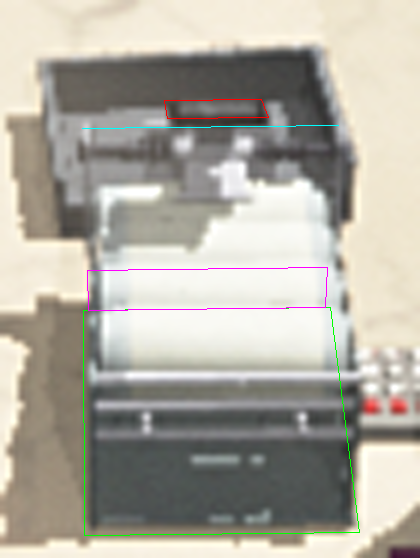

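The paddle corners in t3 are (380,128), (512,150), (500,290) and (365,248), and the upright plates are at (570,88) and (535,435). That puts the rack at about (0.513, 0.005) with yaw 0.02. Next is a better fit of the tray.

```bash
python3 - <<'E'
from h import *
a=cv2.imread("pics/topA.png")[:,:,::-1]; crop(a,305,208,365,272,9,"pics/t5.png")
print("bottle",unproj("top",[[297,183],[299,160]],[0,.2]))
E
```

```text
bottle [[ 7.57760887e-01  9.51914266e-03 -2.22044605e-16]
 [ 7.49129839e-01  5.61425441e-03  2.00000000e-01]]
```

View pics/t5.png

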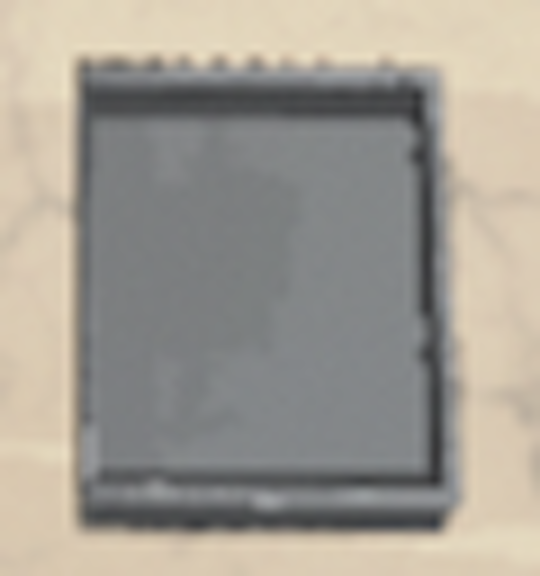

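```bash
cat > tray.py <<'E'
from fit import *
def trayfit(t,c):  # c: corners: far-right rim, near-right rim, far-left rim, near-left ground, near-right ground
    X=np.array([[.094,-.075,.046],[-.094,-.075,.046],[.094,.075,.046],[-.094,.075,0],[-.094,-.075,0]])
    return fit([("top",X,t(c))],[.5,-.2,.05])
def overlay(im,n,q,p,box,f,name):
    x0,y0,x1,y1=box
    o=cv2.resize(im[y0:y1,x0:x1],None,fx=f,fy=f,interpolation=cv2.INTER_CUBIC).copy()
    def pl(X,col):
        uv=((proj(n,X)+.5-[x0,y0])*f).astype(np.int32); cv2.polylines(o,[uv.reshape(-1,1,2)],True,col,1)
    w=[(.094,.075),(.094,-.075),(-.094,-.075),(-.094,.075)]
    pl(T(q,[(a,b,0) for a,b in w]),(0,255,0)); pl(T(q,[(a,b,.046) for a,b in w]),(255,0,0))
    if p is not None: pl(T(p,pad),(255,0,0)); pl(T(p,[[-.073,0,0],[.073,0,0],[.073,.214,0],[-.073,.214,0]]),(0,255,255))
    cv2.imwrite(name,o[:,:,::-1])
E
python3 - <<'E'
from tray import *
t=lambda L:(np.array(L)+.5)/9-.5+[305,208]
q,r=trayfit(t,[[440,68],[458,505],[80,62],[80,527],[443,527]]); print(q,np.degrees(q[2])); print(r.round(1))
a=cv2.imread("pics/topA.png")[:,:,::-1]; overlay(a,"top",q,None,(305,208,365,272),9,"pics/t6.png")
b=cv2.imread("pics/sideA.png")[:,:,::-1]; overlay(b,"side",q,None,(258,175,328,268),6,"pics/s6.png")
R=cv2.Rodrigues
from scipy.spatial.transform import Rotation as Ro
w=get_tool_rot(); print(Ro.from_quat([w[1],w[2],w[3],w[0]]).as_matrix().round(2))
E
```

```text
[ 0.52181842 -0.15354876  0.10354977] 5.932964707643736
[[-0.1  0.2]
 [-0.1 -1. ]
 [ 0.2  0.2]
 [-0.1 -0.1]
 [ 0.1  0.5]]
[[ 0.    0.32  0.95]
 [-0.    0.95 -0.32]
 [-1.   -0.    0.  ]]
```

View pics/t6.png

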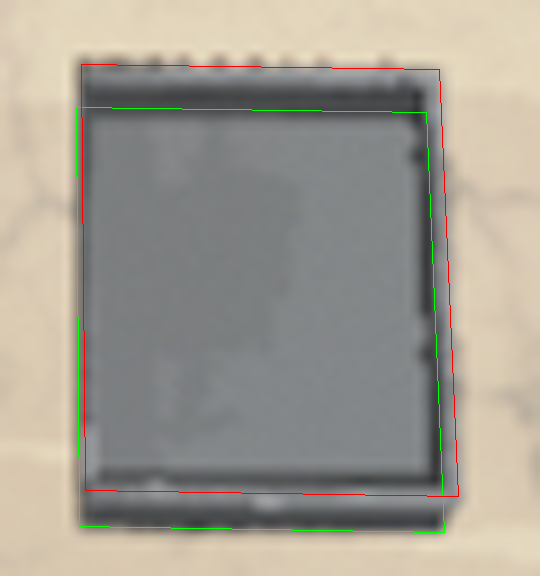

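View pics/s6.png

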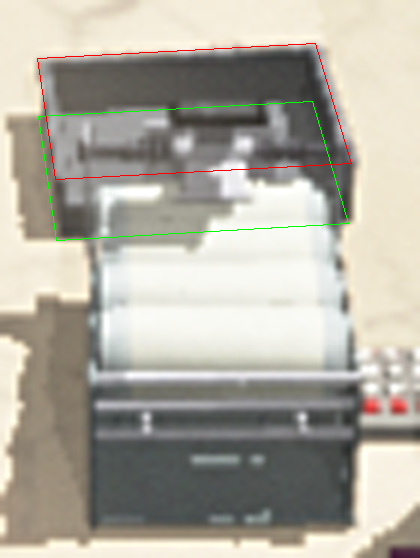

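```bash
cat >> h.py <<'E'
from scipy.spatial.transform import Rotation as Ro
def down(psi):  # tool x down, tool y along (cos,sin,0)
    y=np.array([np.cos(psi),np.sin(psi),0]); x=np.array([0,0,-1.]); z=np.cross(x,y)
    q=Ro.from_matrix(np.c_[x,y,z]).as_quat(); return np.array([q[3],q[0],q[1],q[2]])
E
cat > poses.py <<'E'
from tray import *
rack=np.array([.513,.0055,.0215]); tray0=np.array([.5218,-.1535,.1036])
E
python3 - <<'E'
from poses import *
X=T(tray0,[[0,-.115,.02]])[0]; q0=get_q()
for k in (0,np.pi):
    s=inverse_kinematics(X+[0,0,.3],down(tray0[2]+k)); print(k,None if s is None else (np.array(s)).round(2))
E
```

```text
0 [-0.28  0.49  0.99  1.82 -0.46  1.09  0.99]
3.141592653589793 [-0.33  0.55  1.12  1.82 -0.54  1.13 -2.06]
```

```bash
python3 - <<'E'
from poses import *
p=get_eef_pos(); 
move_straight(p+[0,0,.2],rate=.3)
q=np.array(get_q()); print(q.round(2))
q2=q.copy(); q2[0]=.45; q2[6]=-1.2
set_joints(q2); print(get_time(),get_eef_pos().round(3),get_tool_rot().round(2))
X=T(tray0,[[0,-.115,.02]])[0]
for k in (0,np.pi):
    s=inverse_kinematics(X+[0,0,.1],down(tray0[2]+k)); print(k,None if s is None else (np.array(s)).round(2))
E
```

```text
[-1.33  0.47  0.01  1.34 -0.01  1.33 -0.07]
5.2167 [ 0.624 -0.369  0.417] [ 0.03 -0.71  0.03  0.71]
0 [ 0.6   0.59 -0.34  1.97  0.32  0.63  0.15]
3.141592653589793 [ 0.21  0.58  0.23  1.99 -0.23  0.59 -2.44]
```

```bash
python3 - <<'E'
from poses import *
X=T(tray0,[[0,-.112,.02]])[0]; d=down(tray0[2])
movep(X+[0,0,.1],d); move_straight(X,rate=.1); print(get_time(),get_eef_pos().round(4),get_contact_force().round(2),get_gripper_width())
Y=T(tray0,[[0,-.078,.02]])[0]
print(move_straight(Y,rate=.03,f_stop=1.5),get_eef_pos().round(4),get_contact_force().round(2),get_time())
c,s=np.cos(tray0[2]),np.sin(tray0[2]); v=get_eef_pos()[:2]-tray0[:2]; print(c*v[0]+s*v[1],-s*v[0]+c*v[1])
cv2.imwrite("pics/top7.png",cv2.resize(capture("top")[190:300,220:370],None,fx=5,fy=5,interpolation=cv2.INTER_CUBIC)[:,:,::-1])
E
```

```text
7.6083 [ 0.5337 -0.265   0.0205] [-1.19  0.45  0.05] 0.09304547949575064
True [ 0.5304 -0.2373  0.0197] [ 0.24 -0.41  0.69] 8.4583
-0.000146542181471929 -0.08427642107899871
```

View pics/top7.png

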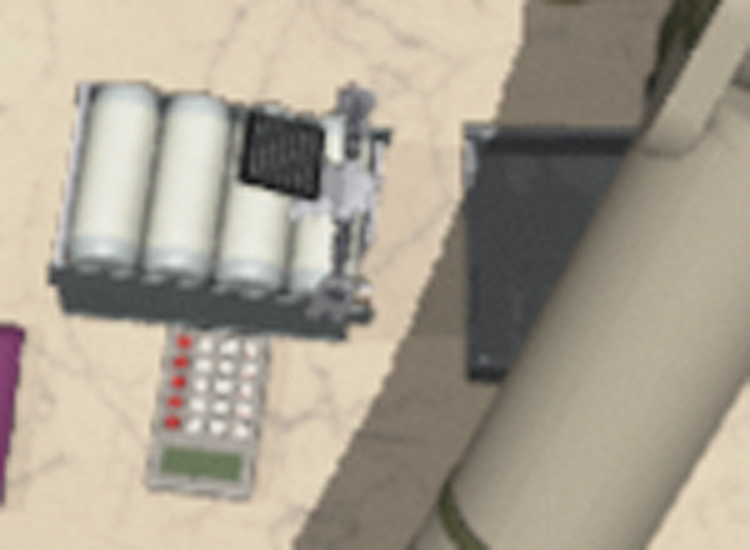

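```bash
python3 - <<'E'
from poses import *
Y=T(rack,[[0,-.075-.018-.0843,.02]])[0]
print(move_straight(Y,frame=down(rack[2]),rate=.04,f_stop=15),get_eef_pos().round(4),get_contact_force().round(2),get_time())
move_straight(T(rack,[[0,-.075-.018-.11,.02]])[0],rate=.1)
a=np.mean([capture("top").astype(float) for _ in range(2)],0).astype(np.uint8);b=capture("side")
cv2.imwrite("pics/topB.png",a[:,:,::-1]);cv2.imwrite("pics/sideB.png",b[:,:,::-1])
q=T(rack,[[0,-.093,0]])[0]; q[2]=rack[2]
overlay(a,"top",q,rack,(225,195,350,275),6,"pics/t8.png"); overlay(b,"side",q,rack,(258,175,328,268),6,"pics/s8.png")
E
```

```text
False [ 0.5168 -0.1717  0.02  ] [ 0.11 -0.34  0.28] 10.35
```

View pics/t8.png

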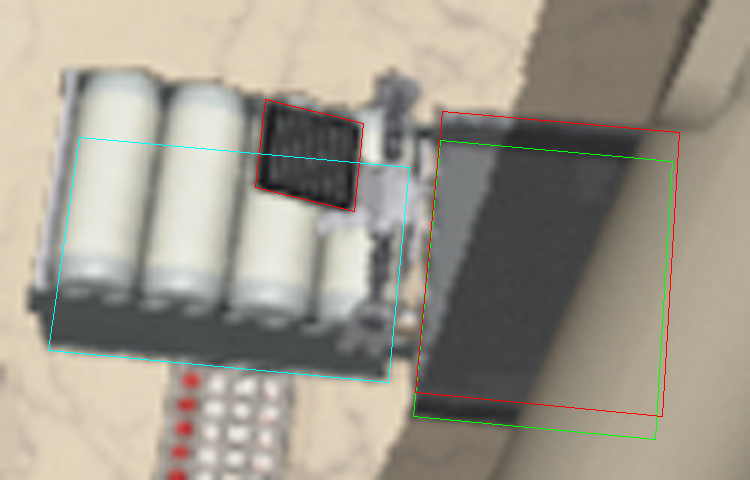

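View pics/s8.png

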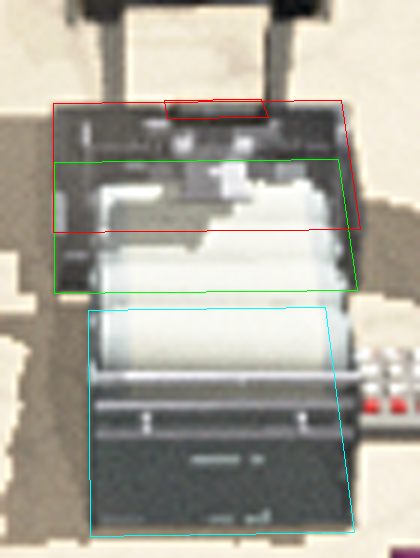

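```bash
python3 - <<'E'
from poses import *
c,s=np.cos(rack[2]),np.sin(rack[2])
def inr():
    v=get_eef_pos()-[rack[0],rack[1],0]; return np.round([c*v[0]+s*v[1],-s*v[0]+c*v[1],v[2]],4)
move_straight(T(rack,[[0,-.182,.02]])[0],rate=.08)
print(move_straight(T(rack,[[0,-.148,.02]])[0],rate=.025,f_stop=12),inr(),get_contact_force().round(2),get_time())
move_straight(T(rack,[[0,-.20,.02]])[0],rate=.1)
move_straight(T(rack,[[0,-.20,.25]])[0],rate=.25)
q=np.array(get_q()); q[0]+=.45; set_joints(q); print(get_eef_pos().round(3),get_time())
a=np.mean([capture("top").astype(float) for _ in range(2)],0).astype(np.uint8);b=capture("side")
cv2.imwrite("pics/topC.png",a[:,:,::-1]);cv2.imwrite("pics/sideC.png",b[:,:,::-1])
q=T(rack,[[0,-.075,0]])[0]; q[2]=rack[2]
overlay(a,"top",q,rack,(225,195,350,275),6,"pics/t9.png"); overlay(b,"side",q,rack,(258,175,328,268),6,"pics/s9.png")
E
```

```text
True [-0.0006 -0.1615  0.0198] [-0.13 -2.23  1.33] 12.1833
[ 0.382 -0.398  0.249] 14.7583
```

View pics/t9.png

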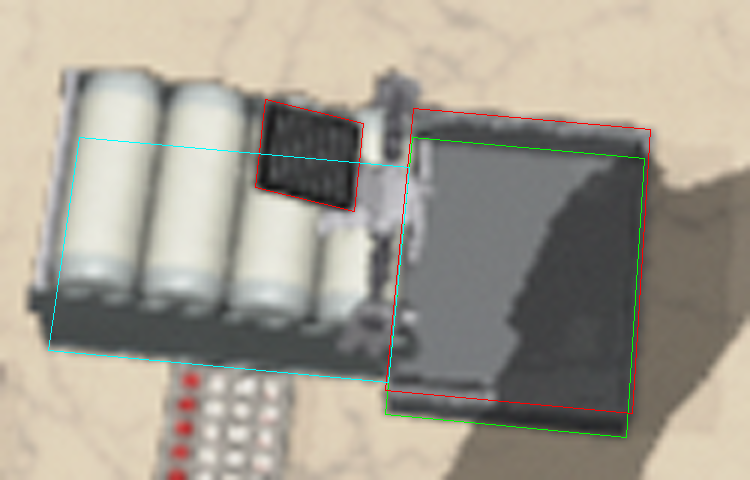

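View pics/s9.png

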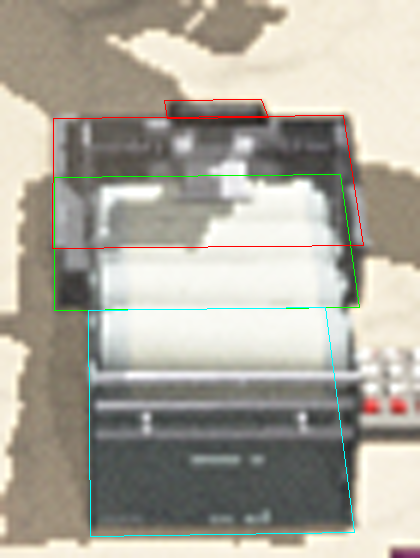

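```bash
python3 - <<'E'
from h import *
a=cv2.imread("pics/topC.png")[:,:,::-1]; crop(a,280,200,345,272,8,"pics/t10.png")
b=cv2.imread("pics/sideC.png")[:,:,::-1]; crop(b,255,180,330,270,6,"pics/s10.png")
E
```

```text
(no output)
```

View pics/t10.png

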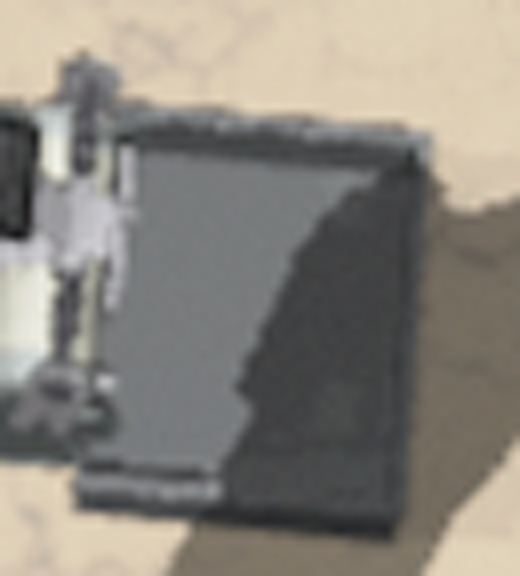

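View pics/s10.png

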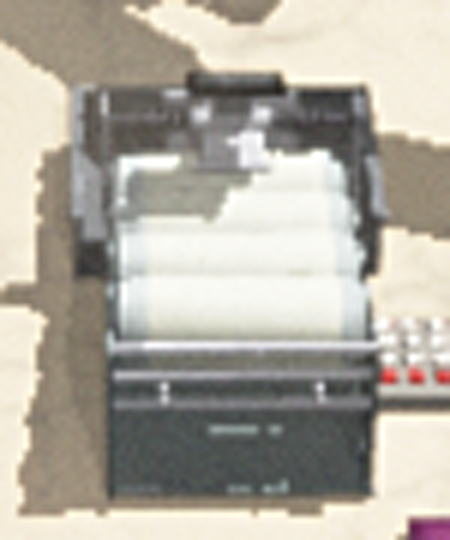

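```bash
python3 - <<'E'
from poses import *
t=lambda L:(np.array(L)+.5)/8-.5+[280,200]
X=np.array([[.094,-.075,.046],[-.094,.075,0],[-.094,-.075,0]])
q,r=fit([("top",X,t([[430,132],[75,507],[393,540]]))],[.51,-.07,.02]); print(q,r.round(1))
c,s=np.cos(rack[2]),np.sin(rack[2]); v=q[:2]-rack[:2]; print("tray in rack",c*v[0]+s*v[1],-s*v[0]+c*v[1],q[2]-rack[2])
S=lambda L:(np.array(L)+.5)/6-.5+[255,180]
A=unproj("side",S([[76,88],[370,88]]),.046);print(A, A.mean(0))
print("ground",unproj("side",S([[78,275],[378,277]]),0))
print("home pred ctr",T(rack,[[0,-.15,0],[0,0,0]]))
print(unproj("side",S([[108,497],[372,497]]),0).mean(0),T(rack,[[0,.214,0]]))
E
```

```text
[ 0.51615236 -0.07003303  0.01299022] [[ 0.  -0.1]
 [-0.3  0. ]
 [ 0.2  0. ]]
tray in rack 0.00152779143001031 -0.07558334379232767 -0.008509782176532001
[[ 0.60706259 -0.14189455  0.046     ]
 [ 0.41654923 -0.14257657  0.046     ]] [ 0.51180591 -0.14223556  0.046     ]
ground [[0.60311367 0.00193301 0.        ]
 [0.4185669  0.00346977 0.        ]]
home pred ctr [[ 0.51622475 -0.14446533  0.        ]
 [ 0.513       0.0055      0.        ]]
[0.50841285 0.21353012 0.        ] [[0.50839935 0.21945054 0.        ]]
```

The tray is home and centred to about 2 mm in both views. One centre push with closed fingers will seat it flush against the stop.

```bash
python3 - <<'E'
from poses import *
c,s=np.cos(rack[2]),np.sin(rack[2])
def inr():
    v=get_eef_pos()-[rack[0],rack[1],0]; return np.round([c*v[0]+s*v[1],-s*v[0]+c*v[1],v[2]],4)
command_gripper(0.0,20); print(get_gripper_width())
d=down(rack[2])
movep(T(rack,[[0,-.19,.12]])[0],d); move_straight(T(rack,[[0,-.19,.02]])[0],rate=.15)
for f in (14,14):
    print(move_straight(T(rack,[[0,-.150,.02]])[0],rate=.02,f_stop=f),inr(),get_contact_force().round(2),get_wrist_torque().round(2),get_time())
print(inr())
hold(.1); print(inr(),get_contact_force().round(2))
move_straight(T(rack,[[0,-.19,.02]])[0],rate=.1)
move_straight(T(rack,[[0,-.19,.32]])[0],rate=.3); print(get_time())
for z in (.25,.137): 
    r=inverse_kinematics(T(rack,[[0,.06,z]])[0],d); print(None if r is None else np.round(r,2))
E
```

```text
0.0008299179849571849
True [-0.001  -0.1611  0.0199] [ 0.4  -2.05  1.02] [-0.42 -0.03  0.02] 19.7
True [-0.0012 -0.1612  0.0197] [-0.04 -1.41  0.75] [-0.41 -0.08 -0.05] 20.0167
[-0.0012 -0.1612  0.0197]
[-0.0013 -0.1612  0.0196] [ 0.04 -1.4   0.11]
21.7083
[ 0.22  0.36 -0.6   2.01  0.27  0.85 -0.52]
[ 0.11  0.51 -0.49  2.13  0.42  0.6  -0.66]
```

```bash
cat > press.py <<'E'
from poses import *
d=down(rack[2])
def pt(th,extra=0.):
    a=np.arctan2(.058,.046)-th; r=np.hypot(.058,.046); tilt=np.radians(22)-th
    return T(rack,[[0,.008+r*np.cos(a),.120+r*np.sin(a)+.0075*abs(np.tan(tilt))+extra]])[0]
def press(name):
    movep(pt(0,.06),d); move_straight(pt(0,.006),rate=.12)
    print("above",get_time(),get_contact_force().round(1))
    for th in (.15,.3,.45,.58,.67):
        r=move_straight(pt(th),rate=.06,f_stop=25); print(th,r,(get_eef_pos()-pt(th)).round(4),get_contact_force().round(1),round(get_time(),2))
        if r: break
    if not r:
        r=move_straight(pt(.67,-.008),rate=.03,f_stop=20); print("bottom",r,(get_eef_pos()-pt(.67)).round(4),get_contact_force().round(1),get_time())
    hold(.8)
    b=capture("side"); crop(b,240,160,340,270,5,f"pics/{name}_dn.png"); print(get_contact_force().round(1))
def release(name):
    for th in (.45,.2,0): move_straight(pt(th,.004),rate=.1)
    move_straight(pt(0,.06),rate=.2); hold(1.2)
    b=capture("side"); crop(b,240,160,340,270,5,f"pics/{name}_up.png"); print(get_contact_force().round(1),get_time())
E
python3 - <<'E'
from press import *
press("p1")
E
```

```text
above 23.3167 [ 0.3 -0.   0.1]
0.15 False [-0.0001  0.0001 -0.    ] [ 0.7  0.6 -1.1] 23.75
0.3 False [-0.     -0.0001 -0.0001] [-1.  -0.7  2.5] 24.1
0.45 False [-0.      0.0001 -0.0001] [-0.2 -0.  -0.2] 24.43
0.58 False [ 0.0002 -0.0001  0.0001] [-0.2 -1.4  5.2] 24.73
0.67 False [0.0002 0.     0.0002] [-0.4 -0.7  4.3] 24.98
bottom True [ 0.0003  0.0005 -0.0024] [-4.6 -1.5 20.7] 25.2167
[-3.9 -0.9 18.6]
```

```bash
ls pics | tail -3
```

```text
topA.png
topB.png
topC.png
```

View pics/p1_dn.png

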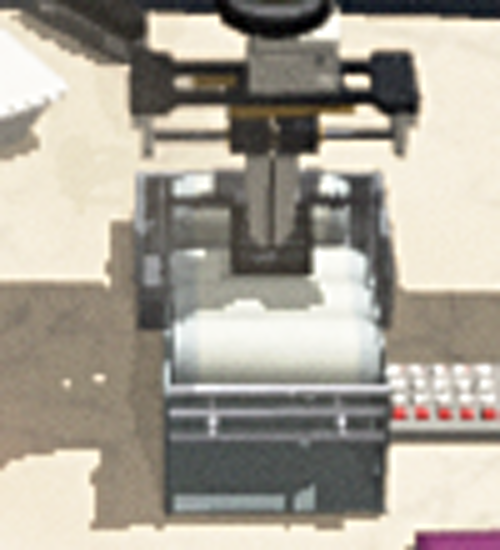

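The paddle is down at (270,262), and a can now shows in the tray at the top, at (195,185) and (335,190). I'll release it.

```bash
python3 - <<'E'
from press import *
release("p1")
a=capture("top"); crop(a,220,190,350,280,6,"pics/p1_top.png")
E
```

```text
[ 1.  -0.  -0.5] 28.7667
```

View pics/p1_up.png

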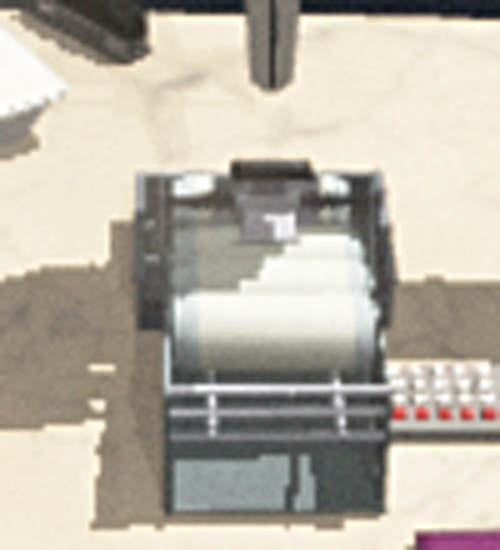

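View pics/p1_top.png

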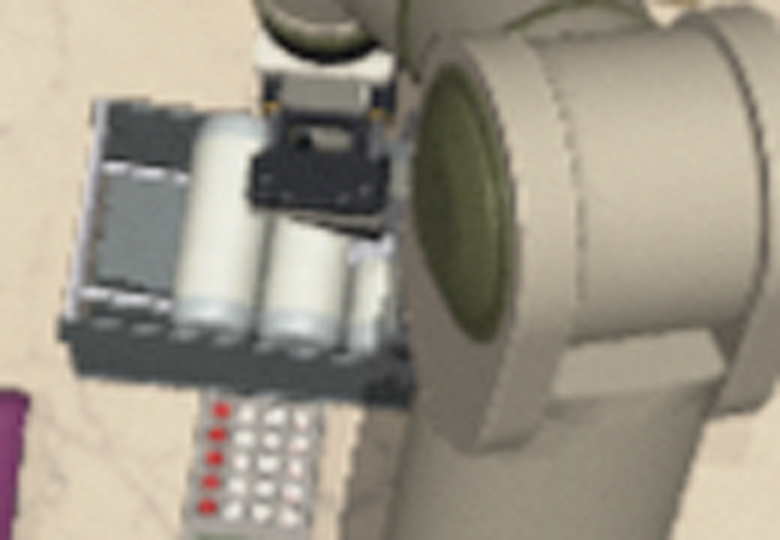

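The paddle is fully up and three cans have rolled forward: the top crop shows them at x≈220, 305 and 370, with the back slot empty. The tray hasn't moved. Second press.

```bash
python3 - <<'E'
from press import *
press("p2"); release("p2")
q=np.array(get_q()); move_straight(get_eef_pos()+[0,0,.12],rate=.25); q=np.array(get_q()); q[0]+=.6; set_joints(q); hold(.5)
a=capture("top"); b=capture("side"); crop(a,220,190,350,280,6,"pics/f_top.png"); crop(b,240,160,340,270,5,"pics/f_side.png")
cv2.imwrite("pics/f_top_full.png",a[:,:,::-1]); print(get_time(),get_eef_pos().round(2))
E
```

```text
above 29.6667 [-0.1  0.1  0.4]
0.15 False [0.0003 0.0006 0.0003] [-0.7  1.4  2.5] 30.1
0.3 False [0.0004 0.0003 0.0003] [-0.2  2.6  4.4] 30.45
0.45 False [-0.0003 -0.0005 -0.    ] [ 0.2 -0.5  0.2] 30.78
0.58 False [-0.0002 -0.0006  0.0001] [ 0.2 -0.7  3.8] 31.07
0.67 False [-0.0002 -0.0004  0.0002] [-0.1 -0.6  4.1] 31.32
bottom True [-0.0001 -0.     -0.0023] [-5.1 -1.7 21.4] 31.5667
[-4.6 -1.5 20.2]
[0.1 0.4 0.6] 35.1167
37.5167 [ 0.46 -0.24  0.36]
```

View pics/f_top.png

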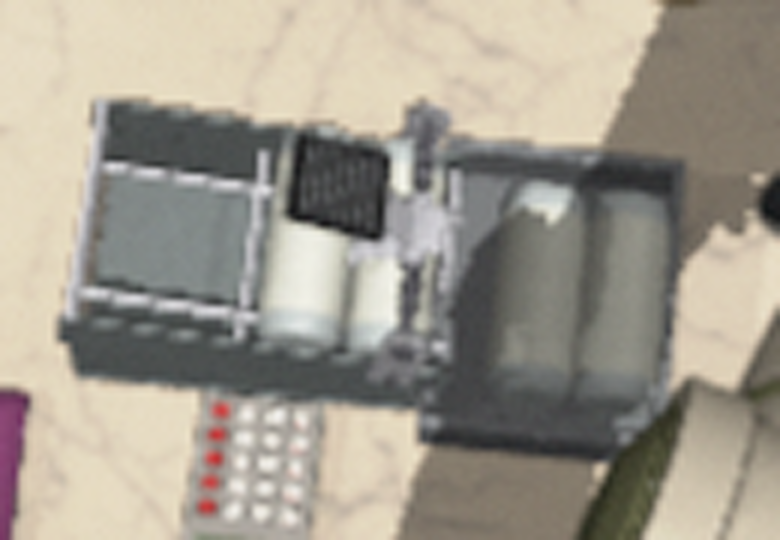

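View pics/f_side.png

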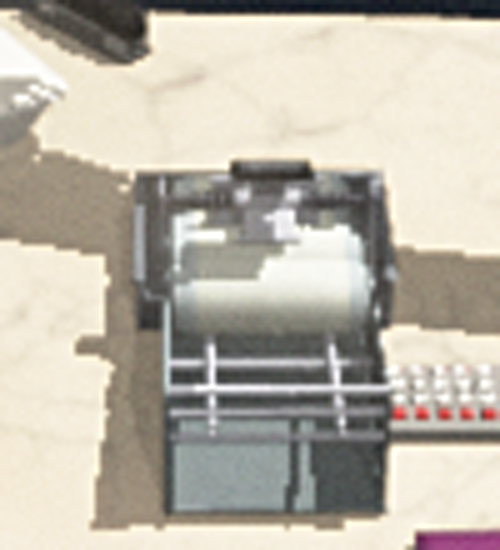

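View pics/p2_dn.png

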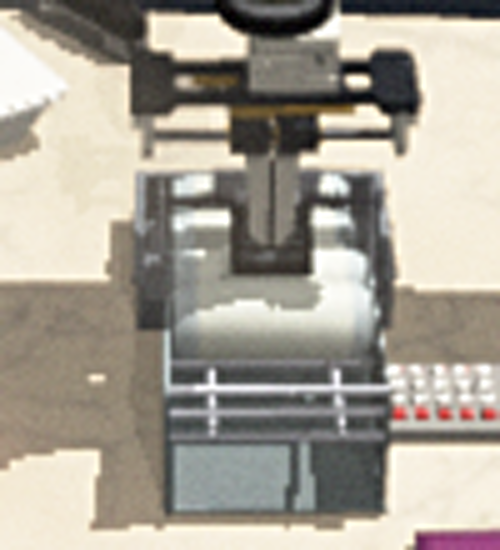

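Two cans lie in the tray at (540,290) and (625,295), two are in the rack at (305,260) and (375,290), and the paddle is up at (340,188). Before handing in I'll check that the tray is still home and the cans are still.

```bash
python3 - <<'E'
from poses import *
q=np.array(get_q()); q[0]+=.35; set_joints(q); hold(.3)
a=capture("top"); hold(1.0); a2=capture("top")
D=np.abs(a.astype(int)-a2)[205:270,230:340]; print("diff",D.max(),D.mean())
crop(a2,280,200,345,272,8,"pics/g_top.png"); print(get_time(),get_contact_force().round(1))
E
```

```text
diff 50 1.4907226107226108
39.6667 [ 0.6 -0.3 -0.4]
```

View pics/g_top.png

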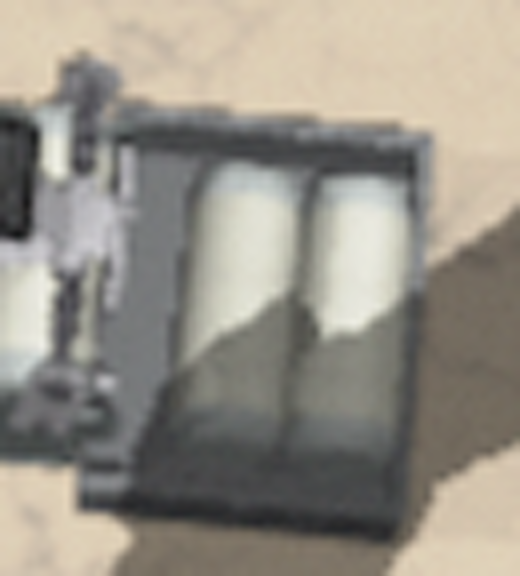

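Compared with the pre-press picture, the tray's corners are about 0.4 px (about 1 mm) further from the mouth, possibly from the cans landing. There's plenty of time, so I'll probe and re-seat it gently the same way as before.

```bash
python3 - <<'E'
from poses import *
c,s=np.cos(rack[2]),np.sin(rack[2])
def inr():
    v=get_eef_pos()-[rack[0],rack[1],0]; return np.round([c*v[0]+s*v[1],-s*v[0]+c*v[1],v[2]],4)
d=down(rack[2])
movep(T(rack,[[0,-.195,.15]])[0],d); move_straight(T(rack,[[0,-.195,.02]])[0],rate=.15)
print(move_straight(T(rack,[[0,-.155,.02]])[0],rate=.015,f_stop=4),inr(),get_contact_force().round(1))
print(move_straight(T(rack,[[0,-.155,.02]])[0],rate=.015,f_stop=16),inr(),get_contact_force().round(1),get_time())
move_straight(T(rack,[[0,-.195,.02]])[0],rate=.1)
move_straight(T(rack,[[0,-.195,.25]])[0],rate=.3)
q=np.array(get_q()); q[0]+=.5; set_joints(q); hold(.3)
a=capture("top"); b=capture("side"); crop(a,280,200,345,272,8,"pics/h_top.png"); crop(b,240,160,340,270,5,"pics/h_side.png")
cv2.imwrite("pics/h_full.png",a[:,:,::-1]); print(get_time())
E
```

```text
True [-0.0002 -0.1622  0.0198] [ 0.5 -0.7 -0. ]
True [-0.0008 -0.1612  0.0195] [-1.1 -0.9 -0. ] 44.2833
47.15
```

View pics/h_top.png

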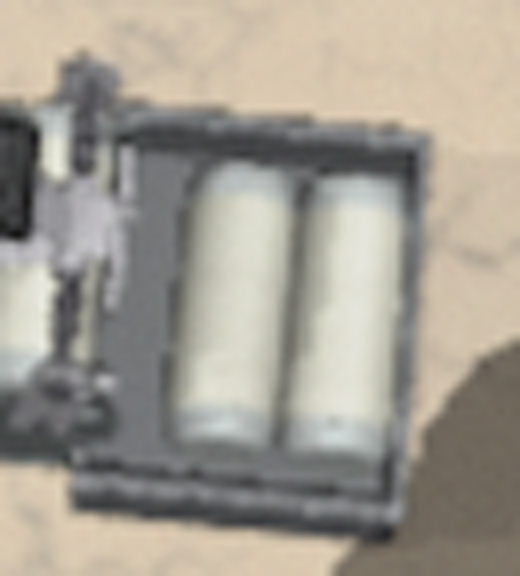

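View pics/h_full.png

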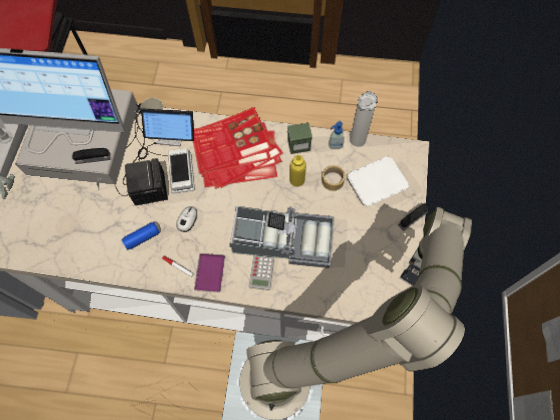

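View pics/h_side.png

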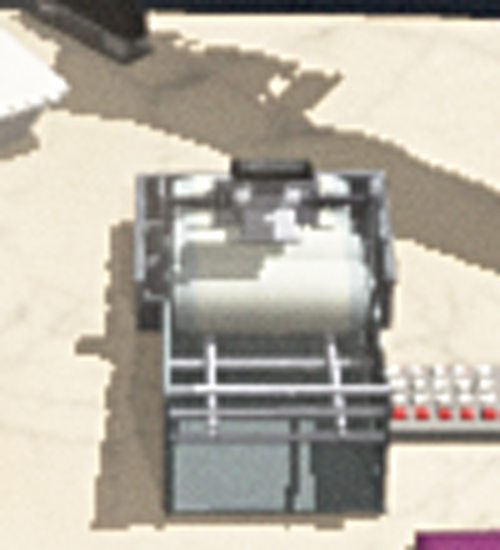

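The tray corners are back at (75,507), (430,132) and (393,538), the same as at the first docking. Two cans lie in the tray, two are behind the gate, the paddle is up, and the bystanders haven't moved. Handing in.

```bash
python3 - <<'E'
from bench import *
hold(.3); print(get_time(),get_contact_force().round(1)); close_job()
E
```

```text
47.45 [0.1 0.  0.8]
the job is handed in; nothing more can be done
```

I pushed the tray home against the stop and pressed and released the paddle twice, each press letting out one can. I handed the job in at 47.5 s of the 72 s allowed.

**Final state:** the last pictures show two cans lying in the tray, two behind the shut gate with the paddle fully up, and the bystanders where they were. The arm was clear of everything.

**Tray moved slightly:** after the second can the tray had crept about 1 mm off the stop, so I re-seated it with a gentle centre push. It stopped at the same depth as at the first docking. That push came after the presses, so it was outside the order you asked for.

**Checks that disagreed:** the two cameras differ by about 3.5 mm on how well the tray is centred (+1.5 mm from the top, −2 mm from the side). I take it as centred to within about 2 mm. The squareness was only measured to about 0.01 rad.

**Cans at rest:** I checked this before the re-seating push with two pictures 1 s apart. The average change was noise-level, with single-pixel differences up to 50. I did not repeat it after that push; I only looked at the final pictures.

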